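# Crank two ferrite rings out of the rotary feeder

## Task

Two hand-cranked rotary feeders stand on the bench; one is loaded with round ferrite rings, the other with square blocks. On the one with the round rings, turn the drum slowly by its crank, counter-clockwise seen from above and well under half a turn a second, so that two rings drop one after the other through the opening at its side into the tray in front, and stop there with the third ring still in the drum. Work only by the crank: do not touch the rings, do not turn the other feeder's drum, and let go of the crank at the end.

Things in the scene. Friction and masses are not known exactly. Their poses are not given: they have to be found in the camera images.
- feeder: Aluminium rotary feeder holding the round rings, fixed; base 226 x 150 mm. Origin: on the drum's upright axis at bench level; z up, -x points from the axis to its catch tray (83 to 147 mm from the axis, 70 mm wide, floor 6 mm and rim 28 mm high, 45 degree chute behind). Open-topped star-wheel drum, six pockets, on a deck 92 mm high inside a fixed round wall, 58 mm inner radius, top 116 mm high.
- drum (a joint): Angle of the ring feeder's drum (rad): 0 at the start, grows counter-clockwise from above, stops at 0 and 4.6; stays where left, about 2 N at the handle. Crank direction, counter-clockwise from the feeder's +x (away from the tray): between 6 and 35 degrees at the start; ring_1 drops as it passes about 75 degrees, ring_2 about 135, ring_3 about 195.
- drum_handle (a point): Mid-height of the ring feeder's white upright crank handle, 60 mm from the drum's axis, 168 mm above the bench: round, 18 mm in diameter, from 136 to 198 mm above the bench, a sleeve that spins freely on its pin at the end of the crank arm (which lies above the vane between ring_2 and ring_3). Nothing else on the feeder is higher than 140 mm.
- ring_1_center (a point): The first to drop of the three black ferrite rings, one to a pocket: 28 mm across, 14 mm high, lying flat; point at its centre, 99 mm above the bench in the drum, below 40 mm in the tray. Pushed round by the drum, a ring falls through the 52 mm wide opening in deck and wall on the tray side as its centre passes the edge 26 mm to the +y side of the axis.
- ring_2_center (a point): The second to drop of the three black ferrite rings, one to a pocket: 28 mm across, 14 mm high, lying flat; point at its centre, 99 mm above the bench in the drum, below 40 mm in the tray. Pushed round by the drum, a ring falls through the 52 mm wide opening in deck and wall on the tray side as its centre passes the edge 26 mm to the +y side of the axis.
- ring_3_center (a point): The last of the three black ferrite rings, one to a pocket: 28 mm across, 14 mm high, lying flat; point at its centre, 99 mm above the bench in the drum, below 40 mm in the tray. Pushed round by the drum, a ring falls through the 52 mm wide opening in deck and wall on the tray side as its centre passes the edge 26 mm to the +y side of the axis. It must stay in the drum.
- other_drum (a joint): Angle of the drum of the other feeder, same build but loaded with 23 mm square blocks: 0 at the start, to be left alone. The feeders stand side by side, axes at least 0.25 m apart; which is on the left varies.

How it is judged:
By the outcome, as a careful person would: the job done as asked, in the order asked, and still so for the second after the job is handed in, with the robot touching nothing.
It also fails if it takes over 45 s, if anything falls off the work surface, if the arm or the gripper's body presses on something with over 40 N, if the wrist force passes 120 N, or if a joint passes its speed limit or range.

## Robot

A 6-joint arm with a two-finger parallel gripper is mounted at the origin on a cart in front of the work surface, level with it; the furniture and walls round the work are solid. World frame = base frame: x ahead of the robot, y to its left, z up, the work surface at z = 0. Lengths are in m, angles in rad, forces in N, time in s.
With the tool pointing down it reaches from about 0.425 to 0.95 m from the base axis. Payload 3.5 kg.
Tool frame: the origin (TCP) lies between the finger pads; the fingertips stand 14 mm ahead of it and the grasp point (between the pads) lies 5 mm behind it (ctrl.tip_extent is the distance from the TCP to the fingertips, in m); x points along the fingers, z is the direction in which the jaws open and shut, and the axes are right-handed (so a half turn about x gives the same grasp; the last joint's range is limited). The gripper opens to 85 mm and grips with 20 to 120 N. Pads are 22 mm wide; open, the fingers measure 114 mm over their backs; the gripper's body (76 mm by 85 mm) begins 54 mm behind the grasp point. The pads swing forward as they close: fully open they stand 13 mm farther back than shut.
Start: joints at [0.984, 0.286, 1.577, -0, 1.279, -0.15], TCP at [0.286, 0.612, 0.222] pointing down, gripper open.
Joint ranges: [-2.77, 2.77], [-0.9, 2.22], [0.21, 2.48], [-1.53, 4.67], [0.24, 2.81], [-2.84, 2.84]. Speed limits (rad/s): [2.79, 2.79, 3.14, 3.14, 3.14, 3.14].

## Interface

Orientations are given as a unit quaternion [x, y, z, w].
In Python, from plant import ctrl gives the robot as it stands.
- The arm moves only by the tool move_arm, never from a script. Its argument "commands" is one flat list of numbers, 4 for each row, row after row: the shift along the tool's x, y, z in units of 25 mm (1.0 is 25 mm), then the turn about the tool's x in units of 5 degrees (1.0 is 5 degrees). A call has 1 to 20 rows; each row shifts and turns the commanded pose from where the row before left it, along the tool's axes as they then stand; what a row does not reach is not made up. A row lasts 1/8 s, in which the tool goes at most 62.5 mm and 10.7 degrees, less where a joint would pass 70% of its speed; a pose out of reach is approached as far as the arm can. A call is refused whole if a number of a shift passes 1 or a number of a turn 1, either way. A call with a gripper value outside its range is refused whole. "jaw" is the finger opening in mm, from 0 to 85.4, set as the call begins (left out, the last holds). The fingers move at their own pace and stop on an object; "force" is the grip in N (left out, the last holds). Time passes only in rows, so rows that do not move let the fingers close. It gives the time, the measured TCP pose, the force and the opening at its end, in the units of the state.
- ctrl.get_state(): the state, without advancing time (a new reading comes with each control period).
- ctrl.read_camera(name): name is "scene" or "top" or "wrist"; returns the picture (400x640x3 uint8, red, green, blue); there is no depth.
- ctrl.get_calibration(name): a dict with "camera_matrix" (3x3 intrinsics, pixels), "camera_from_world" (4x4, takes a point from world to camera coordinates); the wrist camera has in their place "mount" (4x4, takes a point from camera to tool coordinates, whose origin is the TCP and whose axes are the tool frame's). Camera axes: x right, y down, z forward; pixel columns grow to the right and rows downward; lengths in m; the calibration is good to about 2 mm. A picture is of the moment at which its call begins: read the wrist's pose just before it. get_calibration takes no time and is no camera call.
- ctrl.sign_off(): hands the job in, once; it reports no verdict.
The state is a dict: "time": time; "qpos": joint angles; "dq": joint speeds; "joint_efforts": joint torques, N m; "eef_pos": TCP position; "tcp_rot": TCP orientation; "contact_force": force on the tool from outside, world axes, zero at the start; "wrist_torque": the same for the moment, N m; "opening": opening from 0.0 (shut) to 1.0 (fully open).
Only numpy, scipy, OpenCV 4.12 (cv2) and the standard library are available. Lean on these libraries where they do the work, as an engineer would, in place of code of your own. Each camera call takes 0.05 s, during which the arm holds its last target.

## Working session

There is one attempt and no reset: what is moved stays moved. The work goes in short steps, Python scripts to look and compute and a tool call to move; the robot and the scene stay as the last step left them, time stands still between calls to the robot, and variables do not carry over. Pictures are saved under pics/ and viewed, and the job is handed in when it is done.

Besides the shell and the picture viewer there is one more tool, called after "Request:" as name(argument=value, ...), one argument or row to a line, values as JSON. move_arm: Moves the arm, as the interface text tells. Its arguments: {"type":"object","properties":{"commands":{"type":"array"},"jaw":{"type":"number"},"force":{"type":"number"}},"required":["commands"]}

```bash
mkdir -p pics; ls
cat > h.py <<'E'
from plant import ctrl
import numpy as np, cv2
def snap(n,f):
    im=ctrl.read_camera(n); cv2.imwrite('pics/'+f,cv2.cvtColor(im,cv2.COLOR_RGB2BGR)); return im
def ray_plane(n,u,v,z):
    c=ctrl.get_calibration(n);K=np.array(c['camera_matrix']);T=np.array(c['camera_from_world'])
    R=T[:3,:3];t=T[:3,3];o=-R.T@t;d=R.T@np.linalg.inv(K)@[u,v,1]
    return o+d*(z-o[2])/d[2]
def proj(n,p):
    c=ctrl.get_calibration(n);K=np.array(c['camera_matrix']);T=np.array(c['camera_from_world'])
    q=K@(T[:3,:3]@np.array(p)+T[:3,3]);return q[:2]/q[2]
E
python3 - <<'E'
from h import *
snap('top','top0.png');snap('scene','scene0.png')
s=ctrl.get_state();print(s['time'],s['eef_pos'],s['tcp_rot'],s['opening'],ctrl.tip_extent)
E
```

```text
pics
0.1 [0.28518647 0.61112514 0.22117632] [-0.38010714  0.59714171  0.37947931  0.59576489] 0.9967501030342567 0.014
```

View pics/top0.png

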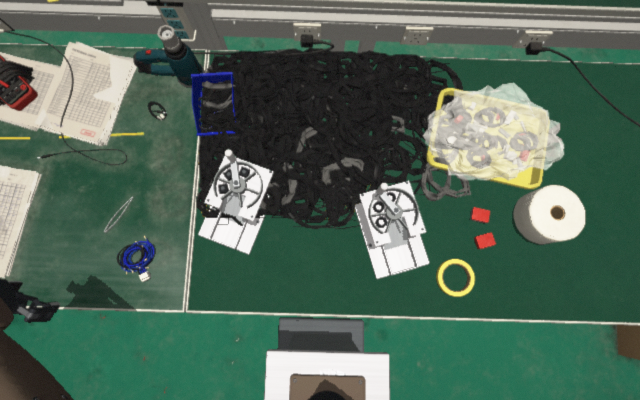

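View pics/scene0.png

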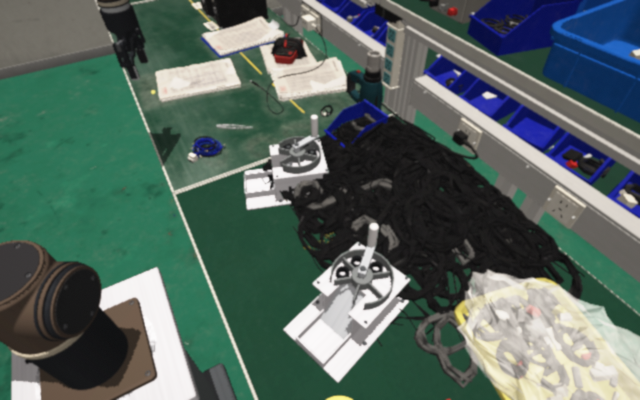

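Run:
```python
from h import *
im=cv2.imread('pics/top0.png')
a=cv2.resize(im[140:260,190:280],None,fx=5,fy=5,interpolation=cv2.INTER_CUBIC)[:,:400+50]
b=cv2.resize(im[170:290,345:435],None,fx=5,fy=5,interpolation=cv2.INTER_CUBIC)
cv2.imwrite('pics/z0.png',np.hstack([a[:,:400],b[:,:400]]))
im=cv2.imread('pics/scene0.png')
cv2.imwrite('pics/z1.png',cv2.resize(im[215:385,275:425],None,fx=3.5,fy=3.5,interpolation=cv2.INTER_CUBIC))
```

```text
(no output)
```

View pics/z0.png

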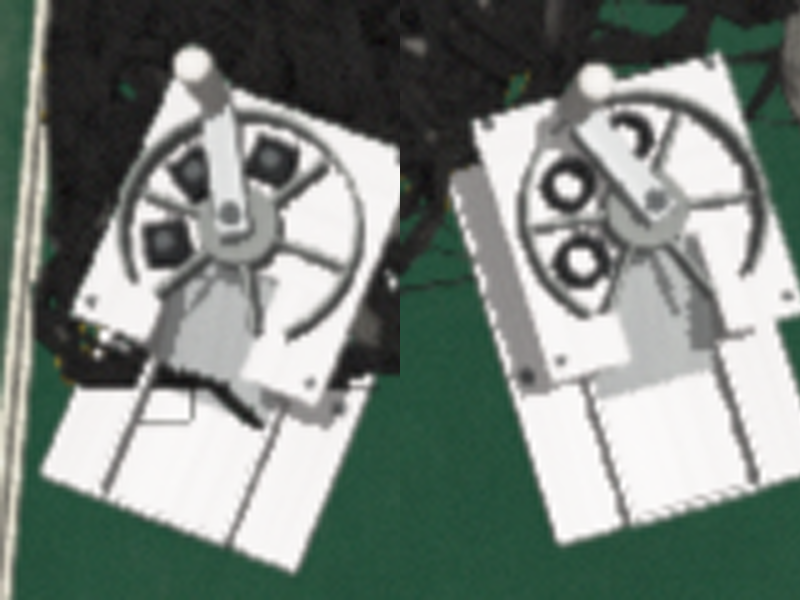

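View pics/z1.png

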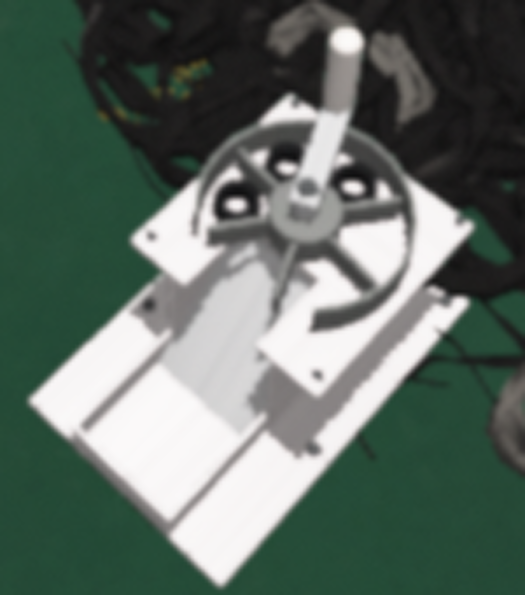

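Run:
```python
from h import *
for z in(.13,.14):print(z,ray_plane('top',396.4,210,z),ray_plane('scene',363.3,268.7,z))
print('H',ray_plane('top',384,186,.198),ray_plane('scene',374.1,227,.198))
# wall circle in top: left/right extents, tray lines
def z0(x,y):return (345+(x-400)/5,170+y/5)
def z1(x,y):return (275+x/3.5,215+y/3.5)
for p,z in(((587,385),.028),((628,522),.028),((717,345),.028),((755,485),.028),((473,123),.092),((718,55),.092)):
    print(p,ray_plane('top',*z0(*p),z))
for p,z in (((85,428),.028),((170,335),.028),((170,525),.028),((268,420),.028)):print(p,ray_plane('scene',*z1(*p),z))
for n in('top','scene'):
    c=ctrl.get_calibration(n);T=np.array(c['camera_from_world']);print(n,-T[:3,:3].T@T[:3,3])
from scipy.spatial.transform import Rotation as R
s=ctrl.get_state();print(R.from_quat(s['tcp_rot']).as_matrix().round(3),s['qpos'])
```

```text
0.13 [ 0.50534591 -0.15439729  0.13      ] [ 0.50877483 -0.1512424   0.13      ]
0.14 [ 0.50365226 -0.1523104   0.14      ] [ 0.50468918 -0.15635623  0.14      ]
H [ 0.54914696 -0.11217715  0.198     ] [ 0.54774784 -0.12015899  0.198     ]
(587, 385) [ 0.42185954 -0.13724158  0.028     ]
(628, 522) [ 0.35085979 -0.15845027  0.028     ]
(717, 345) [ 0.44505903 -0.20688491  0.028     ]
(755, 485) [ 0.37184359 -0.2256881   0.028     ]
(473, 123) [ 0.54906776 -0.0682693   0.092     ]
(718, 55) [ 0.58864312 -0.1947932   0.092     ]
(85, 428) [ 0.35763502 -0.16851304  0.028     ]
(170, 335) [ 0.42551796 -0.1432259   0.028     ]
(170, 525) [ 0.37312206 -0.23729888  0.028     ]
(268, 420) [ 0.44808688 -0.21431061  0.028     ]
top [0.33909545 0.05045333 1.1116094 ]
scene [ 0.2559058  -0.46774756  0.7489192 ]
[[-0.001 -0.906  0.423]
 [-0.002  0.423  0.906]
 [-1.     0.    -0.002]] [ 9.84005182e-01  2.87108426e-01  1.57800899e+00 -2.42043318e-05
  1.27861512e+00 -1.49999950e-01]
```

Request:
move_arm(
  commands=[-0.64,0,0,-1,-0.64,0,0,-1,-0.64,0,0,-1,-0.64,0,0,-1,-0.64,0,0,-1],
  jaw=85,
  force=30,
)

```text
time: 0.72
eef_pos: [0.2853, 0.6113, 0.3021]
tcp_rot: [0.501, -0.5, -0.501, -0.499]
contact_force: [-0.6, 0.2, -0.3]
opening: 0.997
```

Request:
move_arm(
  commands=[0,-0.36,-1,0,0,-0.36,-1,0,0,-0.36,-1,0,0,-0.36,-1,0,0,-0.36,-1,0,0,-0.36,-1,0,0,-0.36,-1,0,0,-0.36,-1,0,0,-0.36,-1,0,0,-0.36,-1,0,0,-0.36,-1,0,0,-0.36,-1,0,0,-0.36,-1,0,0,-0.36,-1,0,0,-0.36,-1,0,0,-0.36,-1,0,0,-0.36,-1,0,0,-0.36,-1,0,0,-0.36,-1,0,0,-0.36,-1,0],
)

```text
time: 3.22
eef_pos: [0.4652, 0.1107, 0.3019]
tcp_rot: [-0.5, 0.5, 0.5, 0.5]
contact_force: [-0.1, 0.5, -0.3]
opening: 0.997
```

Request:
move_arm(
  commands=[0,-0.36,-1,0,0,-0.36,-1,0,0,-0.36,-1,0,0,-0.36,-1,0,0,-0.36,-1,0,0,-0.36,-1,0,0,-0.36,-1,0,0,-0.36,-1,0,0,-0.3,-1,0,0,0,0,0],
)

```text
time: 4.47
eef_pos: [0.5445, -0.1146, 0.3015]
tcp_rot: [-0.499, 0.501, 0.5, 0.5]
contact_force: [0.1, 0.7, 0.3]
opening: 0.996
```

Run:
```python
from h import *
s=ctrl.get_state();print(s['time'],s['eef_pos'],s['tcp_rot'],s['qpos'])
snap('wrist','w0.png');c=ctrl.get_calibration('wrist');print(c)
```

```text
4.475 [ 0.54454181 -0.11464621  0.30150855] [-0.49876672  0.50092458  0.49986669  0.50043942] [-3.89818603e-01 -2.64543370e-02  1.77845750e+00 -3.18812499e-05
  1.39128937e+00 -1.95787862e+00]
{'camera_matrix': array([[279.82550763,   0.        , 319.07018345],
       [  0.        , 279.82550763, 201.28937033],
       [  0.        ,   0.        ,   1.        ]]), 'mount': array([[ 1.36430849e-03, -3.24611886e-01,  9.45846320e-01,
        -1.52077502e-01],
       [-5.89412652e-04, -9.45847297e-01, -3.24611372e-01,
         8.46484774e-02],
       [ 9.99998896e-01, -1.14623738e-04, -1.48175785e-03,
        -7.45312085e-04],
       [ 0.00000000e+00,  0.00000000e+00,  0.00000000e+00,
         1.00000000e+00]])}
```

View pics/w0.png

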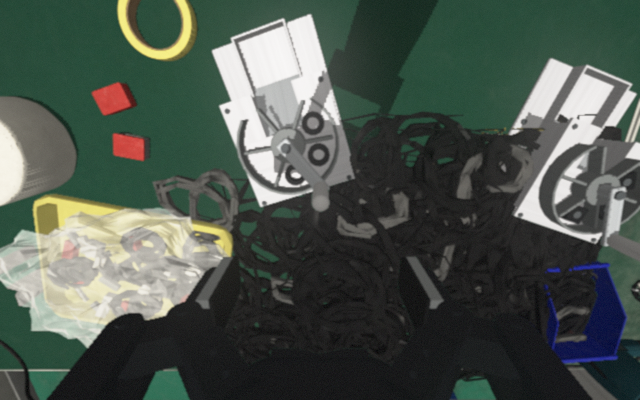

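```bash
cat >> h.py <<'E'
from scipy.spatial.transform import Rotation as Rn
def wray(u,v,z,s):
    c=ctrl.get_calibration('wrist');K=np.array(c['camera_matrix']);M=np.array(c['mount'])
    R=Rn.from_quat(s['tcp_rot']).as_matrix();o=np.array(s['eef_pos'])+R@M[:3,3]
    d=R@M[:3,:3]@np.linalg.inv(K)@[u,v,1];return o+d*(z-o[2])/d[2]
E
python3 - <<'E'
from h import *
im=cv2.imread('pics/w0.png')
cv2.imwrite('pics/z2.png',cv2.resize(im[80:220,200:365],None,fx=4,fy=4,interpolation=cv2.INTER_CUBIC))
E
```

```text
(no output)
```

View pics/z2.png

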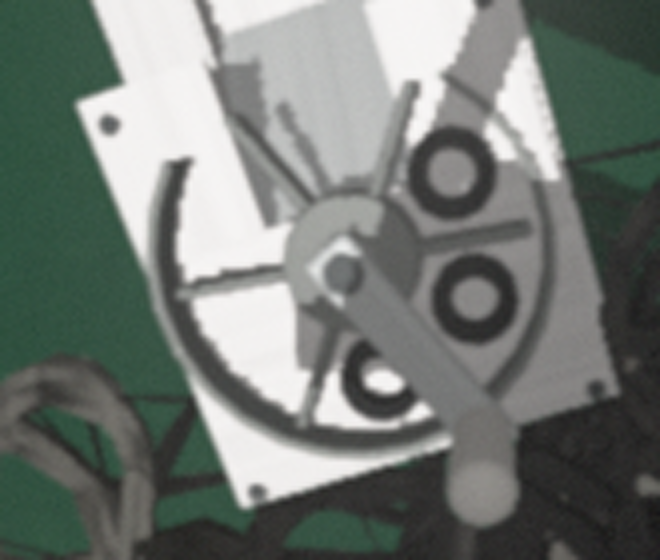

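Run:
```python
from h import *
s=ctrl.get_state()
f=lambda x,y:(200+x/4,80+y/4)
print('H',wray(*f(482,495),.198,s)); 
for z in(.13,.136,.14):print('A',z,wray(*f(342,272),z,s))
B=[wray(*f(*p),.092,s) for p in((109,124),(256,492),(597,392),(485,0))]
print(np.round(B,4)); d=B[1]-B[0];print('yaw',np.degrees(np.arctan2(d[1],d[0])),np.linalg.norm(d),np.linalg.norm(B[2]-B[1]))
d=B[1]-B[2];print('yaw',np.degrees(np.arctan2(d[0],-d[1])),'mid',(B[0]+B[2])/2,(B[1]+B[3])/2)
for p in((452,172),(475,298),(383,378)):print('ring',wray(*f(*p),.106,s))
```

```text
H [ 0.54988528 -0.11335036  0.198     ]
A 0.13 [ 0.50583466 -0.15321575  0.13      ]
A 0.136 [ 0.50498448 -0.15249726  0.136     ]
A 0.14 [ 0.5044177  -0.15201827  0.14      ]
[[ 0.4659 -0.2276  0.092 ]
 [ 0.5859 -0.1903  0.092 ]
 [ 0.551  -0.0747  0.092 ]
 [ 0.431  -0.1119  0.092 ]]
yaw 17.280981797337315 0.12569506388163776 0.12077061694253448
yaw 16.810744019892454 mid [ 0.50841287 -0.15115008  0.092     ] [ 0.50844787 -0.15109688  0.092     ]
ring [ 0.47956686 -0.12188878  0.106     ]
ring [ 0.51734267 -0.1150945   0.106     ]
ring [ 0.54271228 -0.14442341  0.106     ]
```

Request:
move_arm(
  commands=[0,-0.2,0.04,0,0.8,0,0,0,0.8,0,0,0,0.8,0,0,0,0.8,0,0,0,0.8,0,0,0,0.8,0,0,0,0.54,0,0,0,0,0,0,0],
)

```text
time: 5.65
eef_pos: [0.549, -0.1122, 0.1674]
tcp_rot: [-0.499, 0.501, 0.501, 0.5]
contact_force: [-0.5, 0.7, -0.4]
opening: 0.995
```

Run:
```python
from h import *
s=ctrl.get_state();print(s['time'],s['eef_pos'],s['contact_force'])
snap('wrist','w1.png')
```

```text
5.65 [ 0.54896694 -0.11224834  0.16736515] [-0.54788339  0.66163805 -0.35050966]
```

View pics/w1.png

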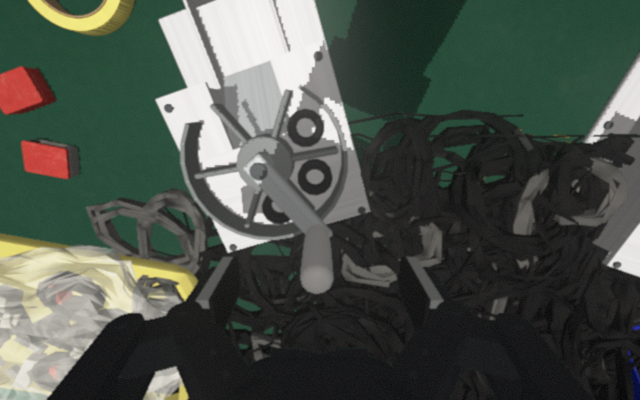

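Run:
```python
from h import *
s=ctrl.get_state()
print(wray(317.5,278,.198,s), wray(258,171.5,.136,s))
```

```text
[ 0.54861196 -0.11428148  0.198     ] [ 0.50713569 -0.15463197  0.136     ]
```

Request:
move_arm(
  commands=[0,0,-0.06,0,0,0,0,0,0,0,0,0,0,0,0,0,0,0,0,0,0,0,0,0,0,0,0,0,0,0,0,0],
  jaw=8,
  force=30,
)

```text
time: 6.7
eef_pos: [0.5499, -0.1138, 0.1694]
tcp_rot: [-0.5, 0.5, 0.5, 0.5]
contact_force: [-1.4, 2.6, 3.9]
opening: 0.191
```

Run:
```python
from h import *
s=ctrl.get_state();print(s['time'],s['eef_pos'],s['contact_force'],s['opening']*85.4)
snap('wrist','w2.png')
```

```text
6.7 [ 0.54990315 -0.1138369   0.16939173] [-1.44268643  2.56924066  3.92828868] 16.3432505514652
```

View pics/w2.png

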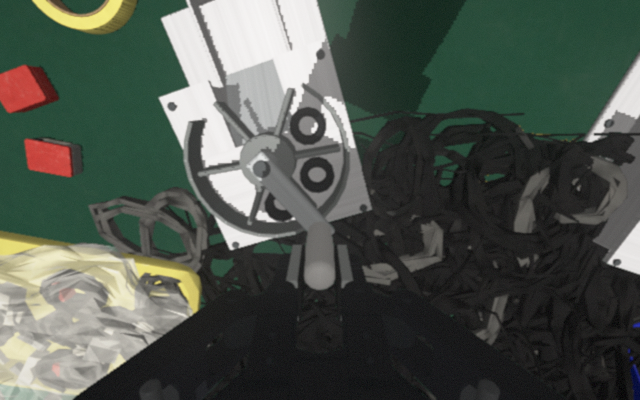

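```bash
cat > arc.py <<'E'
import numpy as np,sys
a0,a1,n=map(float,sys.argv[1:4]);n=int(n)
a=np.radians(np.linspace(a0,a1,n+1));P=np.round(np.c_[-.06*np.cos(a),.06*np.sin(a)]/.025,2)
D=np.diff(P,axis=0)
print(', '.join('0, %.2f, %.2f, 0'%tuple(d) for d in D))
E
python3 arc.py 41.8 77.8 12; python3 arc.py 77.8 113.8 12;python3 arc.py 113.8 149.8 12
```

```text
0, 0.09, 0.09, 0, 0, 0.09, 0.09, 0, 0, 0.09, 0.08, 0, 0, 0.10, 0.08, 0, 0, 0.11, 0.07, 0, 0, 0.10, 0.06, 0, 0, 0.11, 0.06, 0, 0, 0.12, 0.06, 0, 0, 0.11, 0.05, 0, 0, 0.12, 0.04, 0, 0, 0.12, 0.04, 0, 0, 0.12, 0.03, 0
0, 0.13, 0.02, 0, 0, 0.12, 0.02, 0, 0, 0.13, 0.01, 0, 0, 0.12, 0.00, 0, 0, 0.13, 0.00, 0, 0, 0.12, -0.01, 0, 0, 0.13, -0.02, 0, 0, 0.12, -0.02, 0, 0, 0.12, -0.03, 0, 0, 0.12, -0.03, 0, 0, 0.12, -0.05, 0, 0, 0.12, -0.04, 0
0, 0.11, -0.06, 0, 0, 0.11, -0.06, 0, 0, 0.11, -0.06, 0, 0, 0.10, -0.07, 0, 0, 0.10, -0.08, 0, 0, 0.10, -0.08, 0, 0, 0.09, -0.09, 0, 0, 0.09, -0.09, 0, 0, 0.08, -0.09, 0, 0, 0.08, -0.10, 0, 0, 0.07, -0.11, 0, 0, 0.06, -0.10, 0
```

Request:
move_arm(
  commands=[0,0.09,0.09,0,0,0.09,0.09,0,0,0.09,0.08,0,0,0.1,0.08,0,0,0.11,0.07,0,0,0.1,0.06,0,0,0.11,0.06,0,0,0.12,0.06,0,0,0.11,0.05,0,0,0.12,0.04,0,0,0.12,0.04,0,0,0.12,0.03,0],
)

```text
time: 8.25
eef_pos: [0.5177, -0.0943, 0.1694]
tcp_rot: [-0.5, 0.5, 0.5, 0.501]
contact_force: [2.7, 4.1, 5.5]
opening: 0.192
```

Run:
```python
from h import *
s=ctrl.get_state();print(s['time'],s['eef_pos'],s['contact_force'],s['opening']*85.4)
d=s['eef_pos'][:2]-np.array([.5055,-.1535]);print(np.degrees(np.arctan2(d[1],d[0])),np.hypot(*d))
snap('wrist','w3.png')
```

```text
8.25 [ 0.51770178 -0.09429141  0.16937957] [2.68295846 4.07493699 5.47570196] 16.407148732182538
78.35543566689542 0.06045279443386234
```

View pics/w3.png

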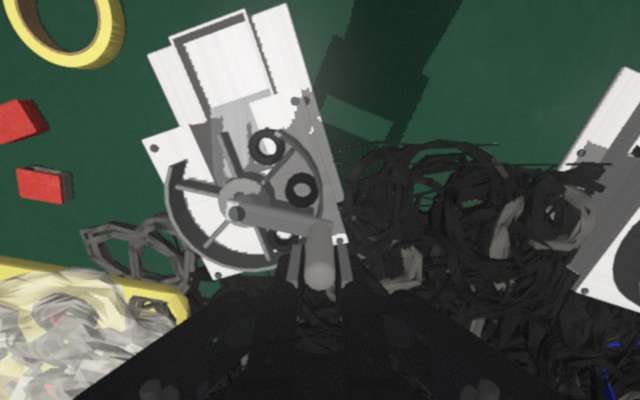

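Request:
move_arm(
  commands=[0,0.13,0.02,0,0,0.12,0.02,0,0,0.13,0.01,0,0,0.12,0,0,0,0.13,0,0,0,0.12,-0.01,0,0,0.13,-0.02,0,0,0.12,-0.02,0,0,0.12,-0.03,0,0,0.12,-0.03,0,0,0.12,-0.05,0,0,0.12,-0.04,0],
)

```text
time: 9.8
eef_pos: [0.4797, -0.0978, 0.1693]
tcp_rot: [-0.499, 0.5, 0.501, 0.5]
contact_force: [0.5, 5.0, 7.1]
opening: 0.192
```

Run:
```python
from h import *
s=ctrl.get_state();print(s['time'],s['eef_pos'],s['contact_force'],s['opening']*85.4)
d=s['eef_pos'][:2]-np.array([.5055,-.1535]);print(np.degrees(np.arctan2(d[1],d[0])),np.hypot(*d))
snap('wrist','w4.png')
```

```text
9.8 [ 0.47971384 -0.09776258  0.16934703] [0.4611823  4.9545803  7.07925611] 16.408380854768872
114.82698410081605 0.061413240894247684
```

View pics/w4.png

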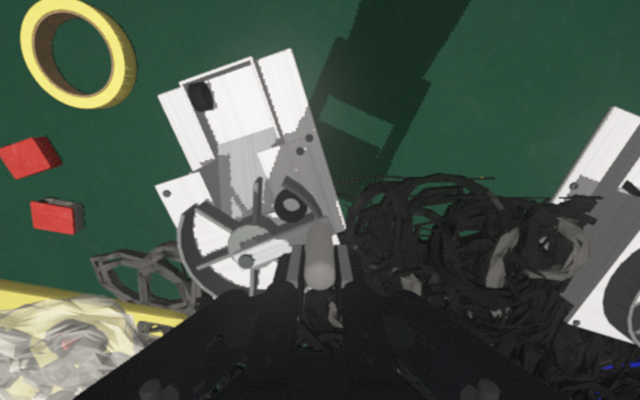

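Request:
move_arm(
  commands=[0,0.11,-0.06,0,0,0.11,-0.06,0,0,0.11,-0.06,0,0,0.1,-0.07,0,0,0.1,-0.08,0,0,0.1,-0.08,0,0,0.09,-0.09,0,0,0.09,-0.09,0,0,0.08,-0.09,0,0,0.08,-0.1,0,0,0.07,-0.11,0,0,0.06,-0.1,0],
)

```text
time: 11.35
eef_pos: [0.4517, -0.1231, 0.1693]
tcp_rot: [-0.498, 0.501, 0.501, 0.499]
contact_force: [-1.7, 2.4, 8.7]
opening: 0.189
```

```bash
python3 - <<'E'
from h import *
s=ctrl.get_state();print(s['time'],s['eef_pos'],s['contact_force'],s['opening']*85.4)
d=s['eef_pos'][:2]-np.array([.5055,-.1535]);print(np.degrees(np.arctan2(d[1],d[0])),np.hypot(*d))
snap('wrist','w5.png')
E
python3 arc.py 149.8 170.8 7
```

```text
11.35 [ 0.45170502 -0.12307673  0.16928374] [-1.72545879  2.42105949  8.74519466] 16.175285286307197
150.5100561809504 0.061801906874054686
0, 0.06, -0.11, 0, 0, 0.06, -0.12, 0, 0, 0.05, -0.11, 0, 0, 0.04, -0.12, 0, 0, 0.04, -0.12, 0, 0, 0.03, -0.12, 0, 0, 0.02, -0.13, 0
```

View pics/w5.png

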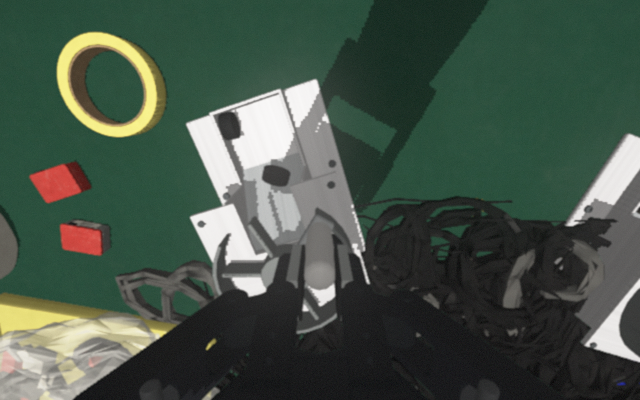

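Request:
move_arm(
  commands=[0,0.06,-0.11,0,0,0.06,-0.12,0,0,0.05,-0.11,0,0,0.04,-0.12,0,0,0.04,-0.12,0,0,0.03,-0.12,0,0,0,0,0,0,0,0,0],
)

```text
time: 12.4
eef_pos: [0.445, -0.1412, 0.1693]
tcp_rot: [-0.499, 0.501, 0.501, 0.499]
contact_force: [-0.0, 0.9, 7.6]
opening: 0.192
```

Run:
```python
from h import *
s=ctrl.get_state();print(s['time'],s['eef_pos'],s['contact_force'],s['opening']*85.4)
d=s['eef_pos'][:2]-np.array([.5055,-.1535]);print(np.degrees(np.arctan2(d[1],d[0])),np.hypot(*d))
snap('wrist','w6.png')
im=snap('scene','s6.png');cv2.imwrite('pics/s6z.png',cv2.resize(im[200:390,260:440,::-1],None,fx=3,fy=3,interpolation=cv2.INTER_CUBIC))
```

```text
12.4 [ 0.4449764  -0.14120939  0.16929748] [-0.04021421  0.92466407  7.62129345] 16.392418957587275
168.52096180699925 0.0617589234899229
```

View pics/w6.png

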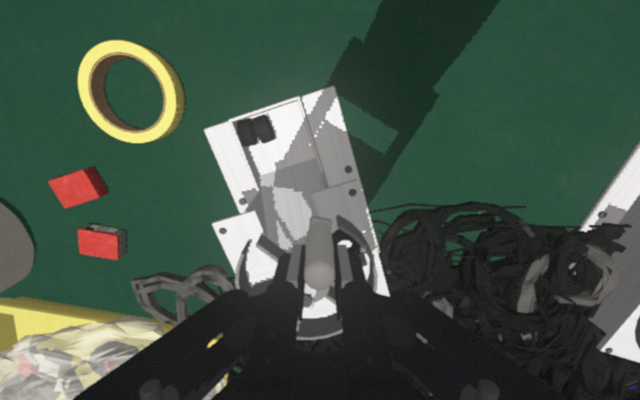

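View pics/s6z.png

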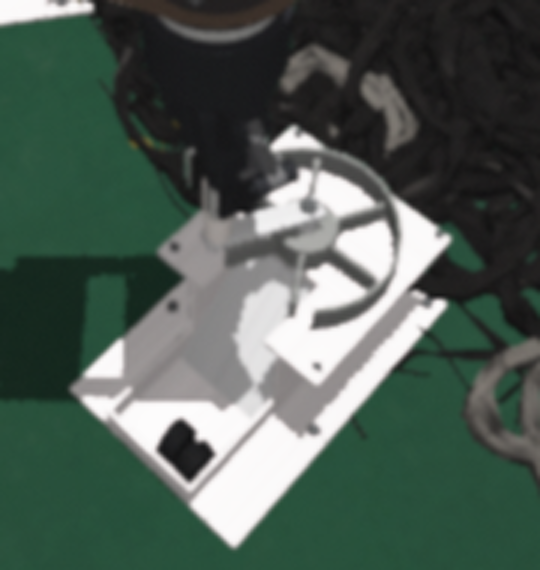

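Request:
move_arm(
  commands=[0,0,0,0,0,0,0,0,0,0,0,0,0,0,0,0,0,0,0,0,-0.3,0,0,0,-0.6,0,0,0,-0.8,0,0,0,-0.8,0,0,0,-0.8,0,0,0,-0.8,0,0,0,-0.8,0,0,0,0,0,0,0],
  jaw=60,
)

```text
time: 14.12
eef_pos: [0.4472, -0.1418, 0.2946]
tcp_rot: [0.502, -0.5, -0.498, -0.501]
contact_force: [0.6, -0.3, -0.3]
opening: 0.707
```

Run:
```python
from h import *
s=ctrl.get_state();print(s['time'],s['eef_pos'],s['contact_force'],s['opening']*85.4)
im=snap('wrist','w7.png')
im=snap('scene','s7.png');cv2.imwrite('pics/s7z.png',cv2.resize(im[200:390,260:440,::-1],None,fx=3,fy=3,interpolation=cv2.INTER_CUBIC))
```

```text
14.125 [ 0.44720014 -0.14176527  0.2945859 ] [ 0.6233594  -0.28047114 -0.34210195] 60.4101168198534
```

View pics/w7.png

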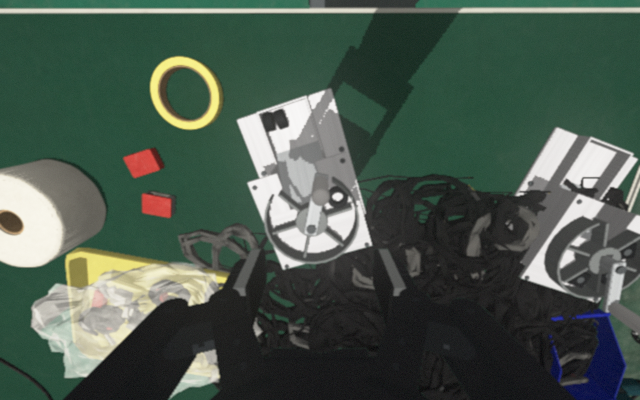

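View pics/s7z.png

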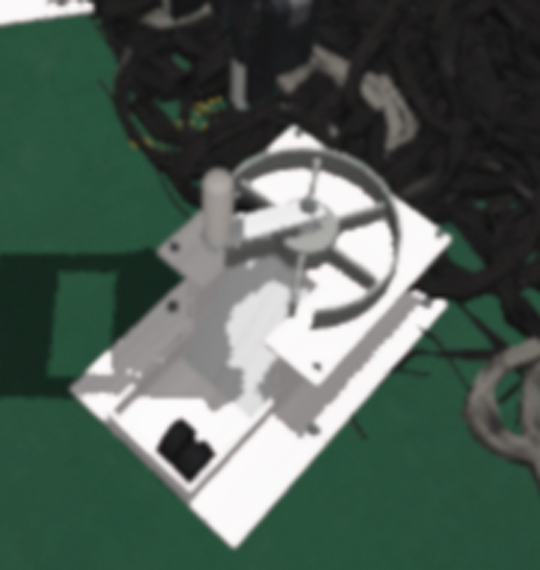

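Run:
```python
from h import *
print(ctrl.sign_off())
```

```text
the job is handed in; nothing more can be done
None
```

I turned the ring feeder's drum (the right-hand one in the top view) by its crank, and two rings dropped one after the other into the tray. The drum went counter-clockwise about 127° at roughly 0.07 turn/s, with short pauses between sections. The crank went from about 25° to about 151° from the feeder's +x. That is past ring_2's drop at 135° and well short of ring_3's at 195°.

I then let go of the crank, lifted clear and handed the job in at about 14.2 s. The sign-off reports no verdict.

- **Rings:** The last wrist picture shows two rings in the tray at (273, 120) and ring_3 still in its pocket at (337, 197). The last scene picture agrees about the tray, but there the crank partly hides ring_3. Both dropped rings appear to rest tilted against the tray's far rim.
- **Robot:** After release, the measured force was under 1 N and the fingers were about 0.1 m above the handle. While turning, the readings taken between moves stayed within about 9 N.
- **Other feeder:** The gripper never went near it while down at crank height. I did not measure its drum angle afterwards.
- **Measurement spread:** My estimates of the drum's axis from the different views differed by 2–4 mm. The path radius read up to 61.8 mm against the nominal 60 mm, which caused no trouble.

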